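# Find the worn shaker mount and push down its tag

### The job

Three spring mounts from the bench shaker sit on test stations: working from your left to your right, press each black pad down about a centimetre with closed fingertips to feel how stiff it is. Then push the red tag of the softest mount all the way down and back away clear of everything. Leave the other two tags up, and do not pick up or shift anything else on the bench.

Things in the scene. Friction and masses are not known exactly. Their poses are not given: they have to be found in the camera images.
- station_left: the left test station as the robot sees it (left is +y): a fixed dark slate block 160 x 90 x 30 mm; origin at the centre of its underside, x axis along its length, away from the robot, from the tag (at -45 mm) to the pad (at +40 mm). It carries a spring mount; the three mounts look alike, and which is the softest changes every time.
- pad_left (a point): centre of the left round black rubber pad's top (48 mm diameter, 75 mm above the table) when unpressed; this point stays put. The pad sits on a coil spring in a metal cup (62 mm diameter, 43 mm high), sinks up to 14 mm and springs back. Resistance: 0.5 N plus spring rate times depth; the three rates are about 0.3, 0.65 and 1.2 N/mm, which is where is unknown.
- tag_left_top (a point): centre of the left tag's top, moving with it: an upright red tab with a white stripe, 30 mm along the block, 16 mm across, 85 mm from the pad's centre on the robot's side; top 72 mm above the table fully up, 58 mm fully down. It stands in a white guide 60 x 66 mm, top at 42 mm, so it stays proud even fully down.
- tag_left (a joint): how far the left tag is pushed down, in m: 0 fully up (it starts within 2 mm of that), 0.014 fully down on its stop; friction (about 4 N) holds it wherever it is left
- station_middle: the middle test station as the robot sees it (left is +y): a fixed dark slate block 160 x 90 x 30 mm; origin at the centre of its underside, x axis along its length, away from the robot, from the tag (at -45 mm) to the pad (at +40 mm). It carries a spring mount; the three mounts look alike, and which is the softest changes every time.
- pad_middle (a point): centre of the middle round black rubber pad's top (48 mm diameter, 75 mm above the table) when unpressed; this point stays put. The pad sits on a coil spring in a metal cup (62 mm diameter, 43 mm high), sinks up to 14 mm and springs back. Resistance: 0.5 N plus spring rate times depth; the three rates are about 0.3, 0.65 and 1.2 N/mm, which is where is unknown.
- tag_middle_top (a point): centre of the middle tag's top, moving with it: an upright red tab with a white stripe, 30 mm along the block, 16 mm across, 85 mm from the pad's centre on the robot's side; top 72 mm above the table fully up, 58 mm fully down. It stands in a white guide 60 x 66 mm, top at 42 mm, so it stays proud even fully down.
- tag_middle (a joint): how far the middle tag is pushed down, in m: 0 fully up (it starts within 2 mm of that), 0.014 fully down on its stop; friction (about 4 N) holds it wherever it is left
- station_right: the right test station as the robot sees it (left is +y): a fixed dark slate block 160 x 90 x 30 mm; origin at the centre of its underside, x axis along its length, away from the robot, from the tag (at -45 mm) to the pad (at +40 mm). It carries a spring mount; the three mounts look alike, and which is the softest changes every time.
- pad_right (a point): centre of the right round black rubber pad's top (48 mm diameter, 75 mm above the table) when unpressed; this point stays put. The pad sits on a coil spring in a metal cup (62 mm diameter, 43 mm high), sinks up to 14 mm and springs back. Resistance: 0.5 N plus spring rate times depth; the three rates are about 0.3, 0.65 and 1.2 N/mm, which is where is unknown.
- tag_right_top (a point): centre of the right tag's top, moving with it: an upright red tab with a white stripe, 30 mm along the block, 16 mm across, 85 mm from the pad's centre on the robot's side; top 72 mm above the table fully up, 58 mm fully down. It stands in a white guide 60 x 66 mm, top at 42 mm, so it stays proud even fully down.
- tag_right (a joint): how far the right tag is pushed down, in m: 0 fully up (it starts within 2 mm of that), 0.014 fully down on its stop; friction (about 4 N) holds it wherever it is left
- vial: bystander, to be left alone: small white-labelled vial with a blue cap, 18 mm diameter, 34 mm tall, between the left and middle stations (also to be left alone: a marker pen and a screwdriver lying near the robot, and at the sides, 0.4 m and more out, a 200 mm tall brown bottle and two 98 mm tall tip boxes, and an 85 mm beaker behind the right station); origin at the centre of its underside
- spare_foot: bystander, to be left alone: spare black rubber foot with a steel stud, 22 mm diameter, 30 mm tall, between the middle and right stations; origin at the centre of its underside

How it is judged:
By the outcome, as a careful person would: the job done as asked, in the order asked, and still so for the second after the job is handed in, with the robot touching nothing.
It also fails if it takes over 54 s, if anything falls off the work surface, if the arm or the gripper's body presses on something with over 40 N, if the wrist force passes 120 N, or if a joint passes its speed limit or range.

### The arm

A 6-joint arm with a two-finger parallel gripper is mounted at the origin on the work surface. World frame = base frame: x ahead of the robot, y to its left, z up, the work surface at z = 0. Lengths are in m, angles in rad, forces in N, time in s.
With the tool pointing down it reaches from about 0.325 to 0.9 m from the base axis. Payload 6.1 kg.
Tool frame: the origin (TCP) lies at the very end of the fingers, on their centre line; the grasp point (between the pads) lies 19 mm behind it; z points along the fingers, y is the direction in which the jaws open and shut (so a half turn about z gives the same grasp; the last joint's range is limited). The gripper opens to 85 mm and grips with 20 to 120 N. Pads are 22 mm wide; open, the fingers measure 114 mm over their backs; the gripper's body (76 mm by 85 mm) begins 54 mm behind the grasp point. The pads swing forward as they close: fully open they stand 13 mm farther back than shut.
Start: joints at [1.203, 0.22, 1.526, -0, 1.395, -0.126], TCP at [0.15, 0.607, 0.194] pointing down, gripper open.
Joint ranges: [-2.98, 2.98], [-0.91, 2.08], [0.09, 2.57], [-1.24, 4.39], [0.2, 2.65], [-2.68, 2.68]. Speed limits (rad/s): [2.57, 2.57, 3.01, 3.14, 3.14, 3.14].

### API

Orientations are given as a unit quaternion [x, y, z, w].
In Python, from plant import robot, viewer gives the robot as it stands.
- The arm moves only by the tool move_arm, never from a script. Its argument "rows" is text: rows parted by semicolons, each of 7 numbers parted by spaces: the shift along the tool's x, y, z in mm, then the turn, a rotation vector about the tool's x, y, z in rad, then the opening, from 0 (shut) to 1 (fully open). In form: dx dy dz wx wy wz gripper; .... A call has 1 to 10 rows; each row shifts and turns the commanded pose from where the row before left it, along the tool's axes as they then stand; what a row does not reach is not made up. A row lasts 1/8 s, in which the tool goes at most 62.5 mm and 10.7 degrees, less where a joint would pass 70% of its speed; a pose out of reach is approached as far as the arm can. A call with a gripper value outside its range is refused whole. The fingers move at their own pace and stop on an object; the grip force is fixed at half the most. Time passes only in rows, so rows that do not move let the fingers close. It gives the time, the measured TCP pose, the force and the opening at its end, in the units of the state.
- robot.get_obs(): the state, without advancing time (a new reading comes with each control period).
- viewer.read_camera(name): name is "scene" or "top"; returns a dict with "image" (384x512x3 uint8, red, green, blue), "z_map" (384x512 float32, m along the optical axis (not along the pixel's ray), 0 where there is no reading), "fx", "fy", "cx", "cy" (pixels), "camera_from_world" (4x4, takes a point from world to camera coordinates). Camera axes: x right, y down, z forward; pixel columns grow to the right and rows downward; lengths in m; the calibration is good to about 2 mm. A picture is of the moment at which its call begins.
- robot.hand_in(): hands the job in, once; it reports no verdict.
The state is a dict: "time": time; "q": joint angles; "qvel": joint speeds; "tau": joint torques, N m; "tcp_pos": TCP position; "eef_rot": TCP orientation; "contact_force": force on the tool from outside, world axes, zero at the start; "ft_torque": the same for the moment, N m; "gripper_width": finger opening in m.
Only numpy, scipy, OpenCV 4.12 (cv2) and the standard library are available. Lean on these libraries where they do the work, as an engineer would, in place of code of your own. Each camera call takes 0.05 s, during which the arm holds its last target.

## Working session

There is one attempt and no reset: what is moved stays moved. The work goes in short steps, Python scripts to look and compute and a tool call to move; the robot and the scene stay as the last step left them, time stands still between calls to the robot, and variables do not carry over. Pictures are saved under pics/ and viewed, and the job is handed in when it is done.

Besides the shell and the picture viewer there is one more tool, called after "Request:" as name(argument=value, ...), one argument or row to a line, values as JSON. move_arm: Moves the arm, as the interface text tells. Its arguments: {"type":"object","properties":{"rows":{"type":"string"}},"required":["rows"]}

```bash
mkdir -p pics
python3 - <<'E'
from plant import robot, viewer
import cv2,numpy as np
for n in("scene","top"):
    c=viewer.read_camera(n); cv2.imwrite(f"pics/{n}0.png",c["image"][:,:,::-1]); np.savez(f"{n}0.npz",**c)
    print(n,c["fx"],c["fy"],c["cx"],c["cy"]); print(np.round(c["camera_from_world"],4))
o=robot.get_obs()
print({k:np.round(v,4) for k,v in o.items()})
E
```

```text
scene 434.9284561929615 434.9284561929615 258.84169384847337 193.2227978583809
[[ 0.6594  0.7516  0.0179 -0.3415]
 [ 0.603  -0.5145 -0.6096 -0.239 ]
 [-0.449   0.4128 -0.7925  1.1245]
 [ 0.      0.      0.      1.    ]]
top 442.9359433679526 442.9359433679526 259.791125523163 190.33656001041012
[[-0.0127 -0.9998  0.0159  0.0038]
 [-0.9842  0.0097 -0.177   0.5302]
 [ 0.1768 -0.0179 -0.9841  1.0306]
 [ 0.      0.      0.      1.    ]]
{'time': np.float64(0.1), 'q': array([ 1.2029,  0.2212,  1.5275,  0.    ,  1.3947, -0.1261]), 'qvel': array([ 0.0014, -0.0008, -0.0023,  0.0004, -0.0008, -0.0009]), 'tau': array([ 8.00000e-04, -4.98237e+01, -3.90552e+01, -3.00000e-04,
        5.60000e-03,  0.00000e+00]), 'tcp_pos': array([0.1494, 0.6062, 0.1935]), 'eef_rot': array([ 1.206e-01,  9.927e-01, -9.000e-04, -2.000e-04]), 'contact_force': array([-0.6878, -0.08  , -0.498 ]), 'ft_torque': array([-0.0079, -0.0154, -0.0166]), 'gripper_width': np.float64(0.0854)}
```

View pics/top0.png

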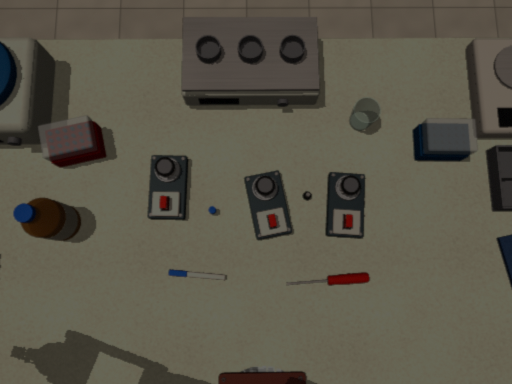

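View pics/scene0.png

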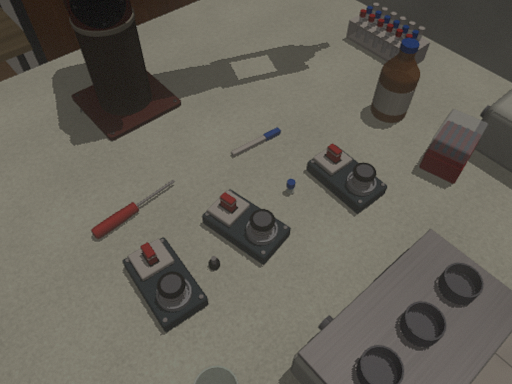

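The top view shows the pads near pixels (165,170), (265,187) and (350,186), with the red tags near (164,203), (272,222) and (348,221). The vial is at (212,211) and the spare foot at (307,196). I'll locate the pads and tags now.

```bash
cat > h.py <<'E'
import numpy as np,cv2
def world(c):
    T=np.linalg.inv(c["camera_from_world"]); z=c["z_map"]; v,u=np.indices(z.shape)
    P=np.stack([(u-c["cx"])/c["fx"]*z,(v-c["cy"])/c["fy"]*z,z],-1)
    W=P@T[:3,:3].T+T[:3,3]; W[z==0]=np.nan; return W
def ray(c,u,v,h):
    T=np.linalg.inv(c["camera_from_world"]); d=T[:3,:3]@np.array([(u-c["cx"])/c["fx"],(v-c["cy"])/c["fy"],1]); o=T[:3,3]
    return o+d*(h-o[2])/d[2]
E
python3 - <<'E'
from h import *
for n in("scene","top"):
    c=dict(np.load(n+"0.npz")); W=world(c); im=c["image"].astype(int)
    V=np.nan_to_num(W,nan=-9)
    reg=(V[...,0]>.3)&(V[...,0]<.72)&(abs(V[...,1])<.3)
    m=reg&(V[...,2]>.062)&(V[...,2]<.09)
    k,l,s,ce=cv2.connectedComponentsWithStats(m.astype(np.uint8))
    for i in range(1,k):
        if s[i,4]<20: continue
        p=W[l==i]; col=im[l==i].mean(0)
        print(n,s[i,4],"mean",p.mean(0).round(4),"mid",((p.max(0)+p.min(0))/2).round(4),"ext",np.ptp(p,axis=0).round(3),col.round(),"ray",ray(c,*ce[i],.074 if col[0]<100 else .071).round(4))
E
```

```text
scene 116 mean [0.5042 0.2251 0.0697] mid [0.5027 0.2262 0.0685] ext [0.031 0.018 0.012] [93. 51. 47.] ray [0.5066 0.2216 0.074 ]
scene 366 mean [0.589  0.2223 0.0745] mid [0.5878 0.2247 0.0716] ext [0.048 0.048 0.013] [57. 55. 53.] ray [0.5888 0.2227 0.074 ]
scene 133 mean [ 0.4586 -0.0316  0.0697] mid [ 0.4567 -0.0306  0.0679] ext [0.033 0.02  0.012] [97. 51. 46.] ray [ 0.4613 -0.0335  0.074 ]
scene 461 mean [ 0.5417 -0.0159  0.0748] mid [ 0.5402 -0.0147  0.0722] ext [0.047 0.048 0.013] [58. 56. 54.] ray [ 0.5414 -0.0156  0.074 ]
scene 159 mean [ 0.4562 -0.2123  0.0695] mid [ 0.4544 -0.2119  0.0675] ext [0.031 0.018 0.011] [100.  49.  45.] ray [ 0.459  -0.2131  0.074 ]
scene 615 mean [ 0.5405 -0.2194  0.0749] mid [ 0.5381 -0.2186  0.0731] ext [0.049 0.047 0.012] [57. 55. 53.] ray [ 0.5401 -0.2193  0.074 ]
scene 293 mean [ 0.6993 -0.2535  0.0771] mid [ 0.7041 -0.2583  0.0756] ext [0.032 0.051 0.027] [101. 102.  94.] ray [ 0.6977 -0.2529  0.071 ]
top 127 mean [ 0.6994 -0.2593  0.078 ] mid [ 0.7035 -0.2642  0.0755] ext [0.033 0.067 0.026] [68. 72. 62.] ray [ 0.7009 -0.2604  0.074 ]
top 312 mean [0.5855 0.2255 0.0749] mid [0.5858 0.2254 0.0742] ext [0.047 0.047 0.01 ] [38. 36. 34.] ray [0.5857 0.2256 0.074 ]
top 313 mean [ 0.5362 -0.2166  0.0749] mid [ 0.5376 -0.2175  0.0731] ext [0.047 0.047 0.016] [36. 33. 32.] ray [ 0.5364 -0.2168  0.074 ]
top 313 mean [ 0.5375 -0.013   0.075 ] mid [ 0.5376 -0.0131  0.0744] ext [0.046 0.045 0.011] [38. 36. 34.] ray [ 0.5376 -0.013   0.074 ]
top 99 mean [0.4999 0.2279 0.0702] mid [0.5008 0.2286 0.0696] ext [0.029 0.016 0.015] [90. 22. 17.] ray [0.4993 0.2271 0.074 ]
top 92 mean [ 0.4543 -0.0289  0.0704] mid [ 0.4541 -0.0285  0.0701] ext [0.03  0.021 0.014] [89. 15. 11.] ray [ 0.4538 -0.0287  0.074 ]
top 95 mean [ 0.4523 -0.2094  0.0701] mid [ 0.4523 -0.2105  0.0683] ext [0.031 0.018 0.012] [85. 15. 10.] ray [ 0.4519 -0.2086  0.074 ]
```

Request:
move_arm(
  rows="0 0 -20 0 0 -0.121 0; 0 0 -20 0 0 -0.121 0; -25 -45 0 0 0 0 0; -25 -45 0 0 0 0 0; -25 -45 0 0 0 0 0; -25 -45 0 0 0 0 0; -25 -45 0 0 0 0 0; -25 -45 0 0 0 0 0; -25 -45 0 0 0 0 0; 0 0 0 0 0 0 0",
)

```text
time: 1.35
tcp_pos: [0.326, 0.2893, 0.2343]
eef_rot: [0.003, 1.0, -0.0, 0.0]
contact_force: [0.4, 0.0, 0.3]
gripper_width: -0.0
```

Request:
move_arm(
  rows="-43 -11 10 0 0 0 0; -43 -11 10 0 0 0 0; -43 -11 20 0 0 0 0; -44 -11 30 0 0 0 0; -44 -11 30 0 0 0 0; -44 -11 30 0 0 0 0; 0 0 9 0 0 0 0; 0 0 0 0 0 0 0; 0 0 0 0 0 0 0",
)

```text
time: 2.48
tcp_pos: [0.5855, 0.2272, 0.0969]
eef_rot: [-0.001, 1.0, 0.0, 0.001]
contact_force: [0.2, 0.7, -0.2]
gripper_width: 0.0
```

Request:
move_arm(
  rows="0 -3 10 0 0 0 0; 0 0 8 0 0 0 0; 0 0 0 0 0 0 0; 0 0 0 0 0 0 0",
)

```text
time: 2.98
tcp_pos: [0.5857, 0.2229, 0.0776]
eef_rot: [-0.0, 1.0, 0.0, 0.0]
contact_force: [0.5, -0.8, -0.5]
gripper_width: 0.0003
```

Run:
```python
from plant import robot, viewer
import cv2,numpy as np
c=viewer.read_camera("scene"); im=c["image"][90:250,260:460,::-1]; cv2.imwrite("pics/s1.png",cv2.resize(im,None,fx=3.5,fy=3.5))
print(robot.get_obs()["tcp_pos"],robot.get_obs()["contact_force"])
```

```text
[0.5859191  0.22291268 0.07776331] [ 0.44445428 -0.97542964  0.3546316 ]
```

View pics/s1.png

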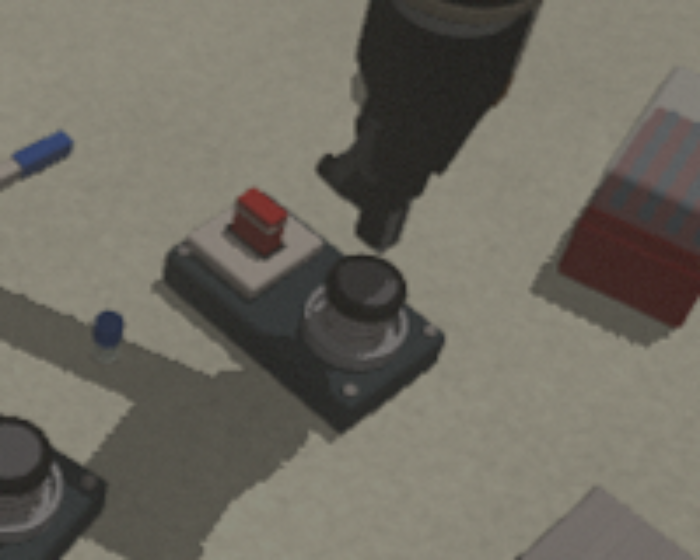

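The fingertips show at crop (378,248), a bit above and behind the pad's top centre at about (368,278). I'll check whether the measured TCP matches that.

Run:
```python
from plant import robot, viewer
from h import *
p=robot.get_obs()["tcp_pos"]
for n,pc in(("scene",None),("top",None)):
    c=viewer.read_camera(n); T=c["camera_from_world"]
    def pr(q):
        q=T[:3,:3]@q+T[:3,3]; return np.round([c["fx"]*q[0]/q[2]+c["cx"],c["fy"]*q[1]/q[2]+c["cy"]],1)
    print(n,"tcp",pr(p),"pad",pr(np.array([.587,.224,.075])))
    u,v=pr(p).astype(int)
    im=c["image"][v-60:v+60,u-60:u+60,::-1].copy(); im=cv2.resize(im,None,fx=5,fy=5,interpolation=cv2.INTER_NEAREST)
    a=pr(p); cv2.circle(im,(int((a[0]-u+60.5)*5),int((a[1]-v+60.5)*5)),4,(0,255,0),-1); cv2.imwrite(f"pics/{n}2.png",im)
    W=world(c); 
    ok=(abs(W[...,0]-p[0])<.05)&(abs(W[...,1]-p[1])<.05)&(W[...,2]>.079)&(W[...,2]<.13)
    vv,uu=np.nonzero(ok); 
    Q=W[ok]
    if len(Q):
        o=np.argsort(Q[:,2])[::max(1,len(Q)//25)]; print(np.c_[uu[o],vv[o],Q[o].round(4)])
```

```text
scene tcp [363.1 169.9] pad [363.6 170.8]
[[3.610e+02 1.760e+02 5.945e-01 2.058e-01 7.950e-02]
 [3.630e+02 1.590e+02 5.833e-01 2.136e-01 1.156e-01]
 [3.670e+02 1.610e+02 5.923e-01 2.147e-01 1.165e-01]
 [3.700e+02 1.610e+02 5.965e-01 2.186e-01 1.173e-01]
 [3.620e+02 1.580e+02 5.821e-01 2.108e-01 1.195e-01]
 [3.680e+02 1.610e+02 5.951e-01 2.133e-01 1.199e-01]
 [3.710e+02 1.600e+02 5.976e-01 2.192e-01 1.207e-01]
 [3.650e+02 1.600e+02 5.900e-01 2.100e-01 1.209e-01]
 [3.610e+02 1.570e+02 5.799e-01 2.098e-01 1.212e-01]
 [3.700e+02 1.600e+02 5.973e-01 2.157e-01 1.230e-01]
 [3.690e+02 1.590e+02 5.945e-01 2.159e-01 1.233e-01]
 [3.710e+02 1.590e+02 5.973e-01 2.183e-01 1.240e-01]
 [3.660e+02 1.600e+02 5.928e-01 2.086e-01 1.243e-01]
 [3.670e+02 1.590e+02 5.924e-01 2.120e-01 1.245e-01]
 [3.740e+02 1.570e+02 5.981e-01 2.261e-01 1.249e-01]
 [3.640e+02 1.580e+02 5.873e-01 2.087e-01 1.254e-01]
 [3.650e+02 1.580e+02 5.890e-01 2.096e-01 1.261e-01]
 [3.620e+02 1.560e+02 5.818e-01 2.089e-01 1.264e-01]
 [3.640e+02 1.560e+02 5.845e-01 2.117e-01 1.267e-01]
 [3.720e+02 1.580e+02 5.983e-01 2.192e-01 1.271e-01]
 [3.610e+02 1.560e+02 5.810e-01 2.066e-01 1.273e-01]
 [3.660e+02 1.590e+02 5.928e-01 2.073e-01 1.281e-01]
 [3.700e+02 1.590e+02 5.982e-01 2.127e-01 1.287e-01]
 [3.710e+02 1.580e+02 5.978e-01 2.161e-01 1.289e-01]
 [3.730e+02 1.560e+02 5.969e-01 2.231e-01 1.290e-01]]
top tcp [165.1 165.9] pad [164.9 165.8]
```

View pics/scene2.png

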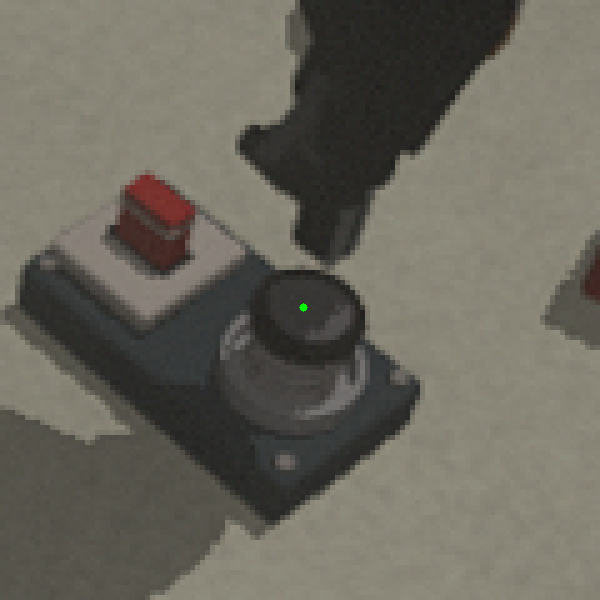

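View pics/top2.png

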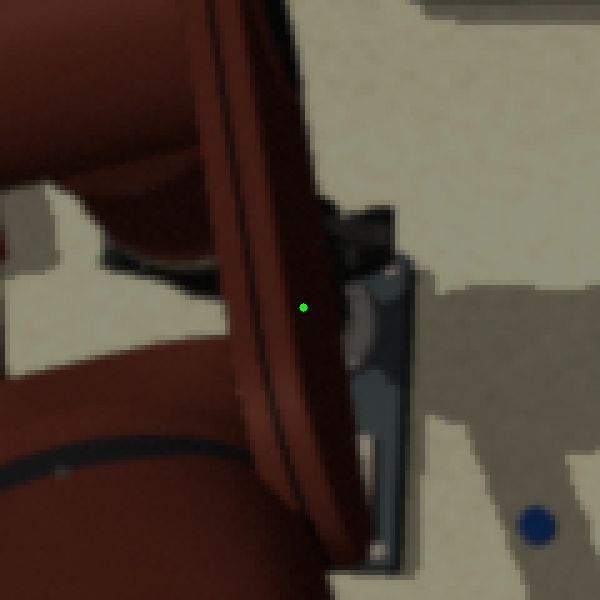

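The image and depth data put the visible tip higher (z about 0.11) than the reported TCP. I'll go down in small steps and let the force show where contact is.

Request:
move_arm(
  rows="0 0 3 0 0 0 0; 0 0 2 0 0 0 0; 0 0 0 0 0 0 0; 0 0 0 0 0 0 0",
)

```text
time: 3.62
tcp_pos: [0.5857, 0.2229, 0.0725]
eef_rot: [-0.0, 1.0, -0.0, -0.0]
contact_force: [-0.4, -1.0, -0.2]
gripper_width: 0.0003
```

```bash
cat > look.py <<'E'
import sys
from plant import robot, viewer
from h import *
n,px,py,out=sys.argv[1],float(sys.argv[2]),float(sys.argv[3]),sys.argv[4]
o=robot.get_obs();print(o["tcp_pos"].round(4),o["contact_force"].round(2),o["time"])
c=viewer.read_camera(n); T=c["camera_from_world"]
q=T[:3,:3]@np.array([px,py,.075])+T[:3,3]; u,v=int(c["fx"]*q[0]/q[2]+c["cx"]),int(c["fy"]*q[1]/q[2]+c["cy"])
im=c["image"][v-60:v+60,u-60:u+60,::-1]; im=cv2.resize(im,None,fx=5,fy=5,interpolation=cv2.INTER_CUBIC); cv2.imwrite("pics/"+out,cv2.convertScaleAbs(im,alpha=1.6))
E
python3 look.py scene .587 .224 s3.png
```

```text
[0.5857 0.2229 0.0725] [-0.38 -0.96 -0.25] 3.625
```

View pics/s3.png

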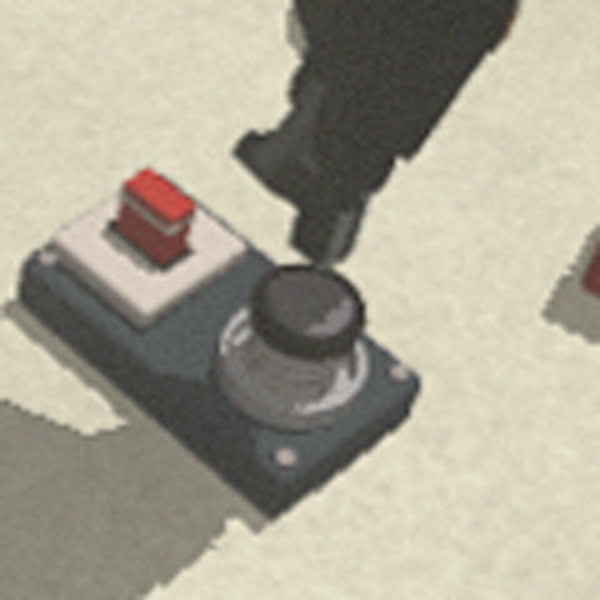

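No contact at TCP z 0.0725 and the image still shows a gap, so I'll continue in small steps.

Request:
move_arm(
  rows="0 0 3 0 0 0 0; 0 0 3 0 0 0 0; 0 0 0 0 0 0 0; 0 0 0 0 0 0 0",
)

```text
time: 4.18
tcp_pos: [0.5857, 0.2229, 0.0664]
eef_rot: [-0.0, 1.0, -0.0, -0.0]
contact_force: [-0.0, -1.4, 0.3]
gripper_width: 0.0002
```

Request:
move_arm(
  rows="0 0 3 0 0 0 0; 0 0 3 0 0 0 0; 0 0 0 0 0 0 0; 0 0 0 0 0 0 0",
)

```text
time: 4.68
tcp_pos: [0.5857, 0.2229, 0.0605]
eef_rot: [-0.0, 1.0, -0.0, -0.0]
contact_force: [0.1, -0.8, -0.5]
gripper_width: 0.0
```

```bash
python3 look.py scene .587 .224 s4.png
python3 - <<'E'
from plant import robot, viewer
from h import *
p=robot.get_obs()["tcp_pos"]; print(np.round(robot.get_obs()["q"],4))
c=viewer.read_camera("scene"); W=world(c)
ok=(abs(W[...,0]-.587)<.03)&(abs(W[...,1]-.224)<.03)&(W[...,2]>.05)
for v in range(150,180):
    r=np.nonzero(ok[v])[0]
    if len(r): print(v,r[0],r[-1],W[v,r,2].round(3)[::3])
E
```

```text
[0.5857 0.2229 0.0605] [ 0.15 -0.81 -0.46] 4.675
[ 0.2379  0.3485  1.633   0.      1.16   -1.3331]
150 365 378 [0.153 0.148 0.159 0.151 0.142]
151 366 378 [0.153 0.153 0.154 0.143 0.139]
152 367 376 [0.153 0.152 0.147 0.139]
153 368 375 [0.148 0.148 0.135]
154 368 374 [0.153 0.147 0.134]
155 367 374 [0.152 0.144 0.132]
156 366 374 [0.149 0.138 0.132]
157 361 373 [0.124 0.132 0.131]
158 360 373 [0.119 0.145 0.128 0.125]
159 360 373 [0.117 0.124 0.124 0.123]
160 360 372 [0.114 0.119 0.126 0.124 0.116]
161 359 372 [0.111 0.117 0.12  0.118 0.117]
162 359 372 [0.108 0.112 0.118 0.114 0.113]
163 358 371 [0.074 0.108 0.114 0.112 0.112]
164 356 371 [0.075 0.075 0.109 0.114 0.111 0.104]
165 355 371 [0.073 0.075 0.076 0.111 0.107 0.104]
166 354 372 [0.071 0.074 0.075 0.096 0.105 0.103 0.075]
167 353 373 [0.073 0.076 0.073 0.074 0.099 0.103 0.076]
168 353 374 [0.074 0.074 0.076 0.076 0.1   0.076 0.075]
169 353 374 [0.075 0.077 0.076 0.076 0.075 0.074 0.076 0.073]
170 353 375 [0.075 0.075 0.074 0.075 0.075 0.074 0.074 0.074]
171 352 375 [0.068 0.075 0.076 0.076 0.078 0.076 0.075 0.077]
172 352 375 [0.068 0.075 0.076 0.076 0.075 0.075 0.077 0.074]
173 353 375 [0.072 0.073 0.074 0.075 0.076 0.074 0.076 0.075]
174 353 375 [0.071 0.078 0.076 0.077 0.076 0.074 0.078 0.075]
175 353 375 [0.07  0.075 0.075 0.075 0.073 0.075 0.076 0.074]
176 353 374 [0.057 0.073 0.076 0.075 0.076 0.077 0.075 0.073]
177 353 374 [0.057 0.073 0.076 0.077 0.077 0.074 0.075 0.073]
178 354 373 [0.059 0.07  0.075 0.074 0.074 0.076 0.076]
179 353 373 [0.051 0.069 0.073 0.072 0.074 0.074 0.071]
```

View pics/s4.png

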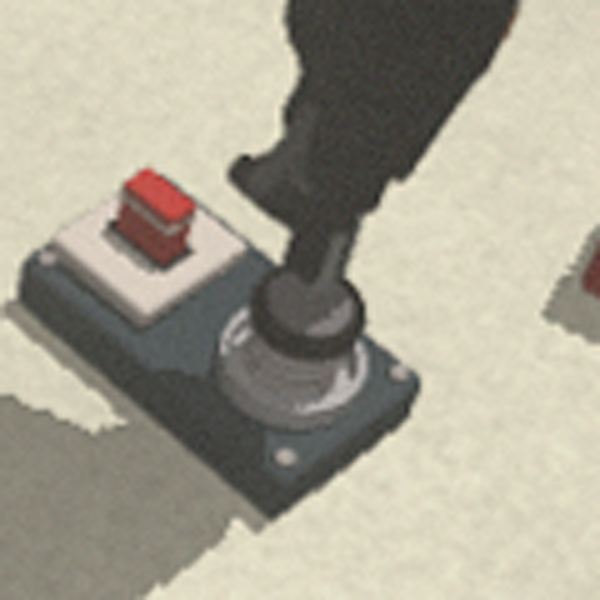

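Run:
```python
from plant import robot, viewer
from h import *
c=viewer.read_camera("scene"); W=world(c)
ok=(abs(W[...,0]-.587)<.03)&(abs(W[...,1]-.224)<.03)&(W[...,2]>.09)&(W[...,2]<.118)
vv,uu=np.nonzero(ok);Q=W[ok]
print(np.percentile(Q,[3,25,50,75,97],axis=0).round(4), len(Q))
for h in(.07,.08,.09,.1): print(h,ray(c,365,168.5,h).round(4))
```

```text
[[0.5799 0.2069 0.0989]
 [0.5878 0.2084 0.1061]
 [0.5934 0.2133 0.1102]
 [0.5968 0.216  0.1143]
 [0.5978 0.2253 0.1175]] 67
0.07 [0.5826 0.2353 0.07  ]
0.08 [0.5869 0.227  0.08  ]
0.09 [0.5912 0.2187 0.09  ]
0.1 [0.5954 0.2104 0.1   ]
```

Depth puts the finger laterally over the pad, with the tip at roughly z 0.1, about 25 mm above it. The reported TCP seems to be beyond the real tip, so I'll keep going down.

Request:
move_arm(
  rows="0 0 3 0 0 0 0; 0 0 3 0 0 0 0; 0 0 0 0 0 0 0; 0 0 0 0 0 0 0",
)

```text
time: 5.32
tcp_pos: [0.5857, 0.2229, 0.0544]
eef_rot: [-0.0, 1.0, -0.0, -0.0]
contact_force: [-0.2, 0.4, -0.3]
gripper_width: -0.0001
```

Request:
move_arm(
  rows="0 0 3 0 0 0 0; 0 0 3 0 0 0 0; 0 0 0 0 0 0 0; 0 0 0 0 0 0 0",
)

```text
time: 5.82
tcp_pos: [0.5857, 0.2229, 0.0485]
eef_rot: [-0.0, 1.0, -0.0, -0.0]
contact_force: [0.1, -1.0, 0.7]
gripper_width: 0.0001
```

```bash
python3 look.py scene .587 .224 s5.png
```

```text
[0.5857 0.2229 0.0485] [ 0.13 -1.    0.65] 5.825
```

View pics/s5.png

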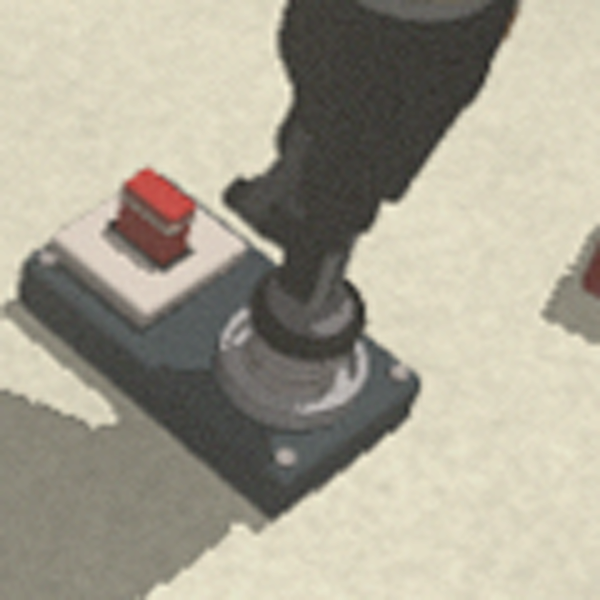

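Request:
move_arm(
  rows="0 0 3 0 0 0 0; 0 0 0 0 0 0 0; 0 0 0 0 0 0 0",
)

```text
time: 6.25
tcp_pos: [0.5857, 0.2229, 0.0455]
eef_rot: [-0.0, 1.0, -0.0, -0.0]
contact_force: [0.4, 0.5, 0.2]
gripper_width: 0.0002
```

Request:
move_arm(
  rows="0 0 3 0 0 0 0; 0 0 0 0 0 0 0; 0 0 0 0 0 0 0",
)

```text
time: 6.62
tcp_pos: [0.5857, 0.2229, 0.0425]
eef_rot: [-0.0, 1.0, -0.0, -0.0]
contact_force: [0.1, 0.8, 0.6]
gripper_width: 0.0001
```

```bash
cat > f.py <<'E'
from plant import robot, viewer
import numpy as np
F=[]
for i in range(6):
    viewer.read_camera("scene"); o=robot.get_obs(); F.append(o["contact_force"])
print(o["tcp_pos"].round(4),np.mean(F,0).round(2),np.std(F,0).round(2),o["time"],o["gripper_width"])
E
python3 f.py; python3 look.py scene .587 .224 s6.png
```

```text
[0.5858 0.2229 0.0425] [-0.11  0.08 -0.02] [0.62 0.46 0.38] 6.925 0.00022210724130974048
[0.5858 0.2229 0.0425] [ 0.29 -0.12 -0.48] 6.925
```

View pics/s6.png

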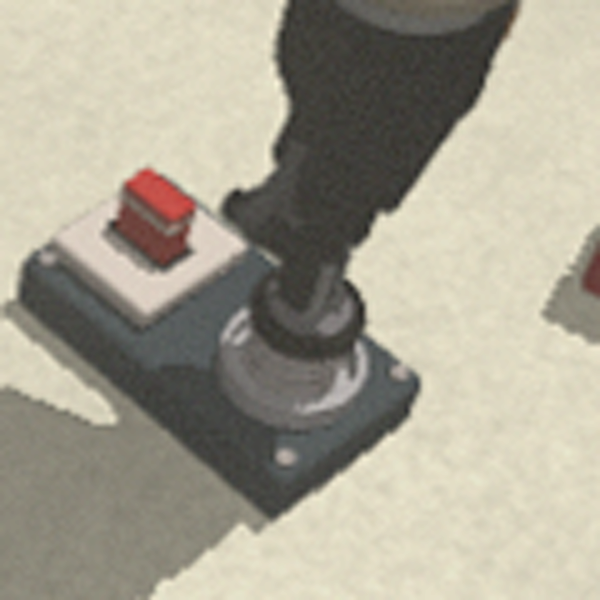

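Request:
move_arm(
  rows="0 0 3 0 0 0 0; 0 0 0 0 0 0 0; 0 0 0 0 0 0 0",
)

```text
time: 7.35
tcp_pos: [0.5856, 0.2228, 0.0394]
eef_rot: [-0.0, 1.0, -0.0, -0.0]
contact_force: [0.3, 0.7, -0.1]
gripper_width: -0.0002
```

Request:
move_arm(
  rows="0 0 3 0 0 0 0; 0 0 0 0 0 0 0; 0 0 0 0 0 0 0",
)

```text
time: 7.72
tcp_pos: [0.586, 0.223, 0.0368]
eef_rot: [-0.0, 1.0, 0.0, 0.0]
contact_force: [0.9, -0.1, 0.7]
gripper_width: -0.0001
```

```bash
python3 f.py; python3 look.py scene .587 .224 s7.png
```

```text
[0.586  0.2229 0.0367] [ 0.58 -0.06  1.48] [0.28 0.47 0.56] 8.025 -0.00012544322540075198
[0.586  0.2229 0.0367] [1.04 0.38 2.43] 8.025
```

View pics/s7.png

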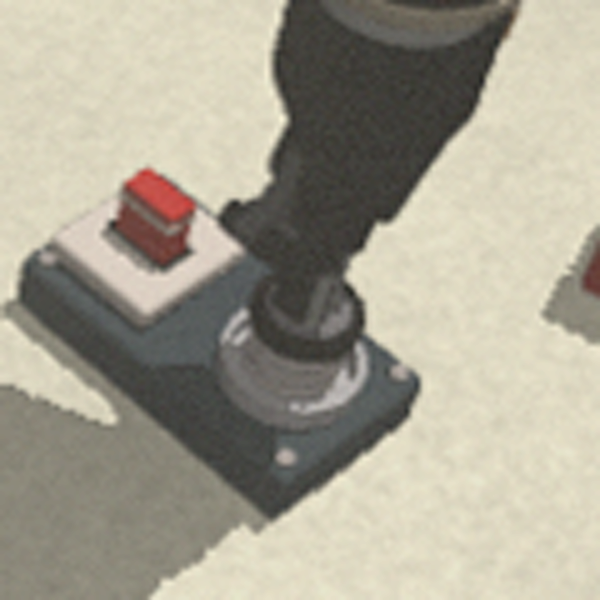

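Contact: about 1.5 N at TCP z 0.0367, so the real tip is about 37 mm above the reported TCP. I'll press down to about 10 mm and take the slope.

Request:
move_arm(
  rows="0 0 2 0 0 0 0; 0 0 2 0 0 0 0; 0 0 0 0 0 0 0; 0 0 0 0 0 0 0",
)

```text
time: 8.57
tcp_pos: [0.586, 0.2229, 0.0328]
eef_rot: [-0.0, 1.0, 0.0, 0.0]
contact_force: [1.0, -0.4, 4.5]
gripper_width: -0.0002
```

```bash
python3 f.py
```

```text
[0.586  0.223  0.0327] [0.92 0.3  4.16] [0.61 0.34 0.43] 8.875 -0.00024404794886815256
```

Request:
move_arm(
  rows="0 0 2 0 0 0 0; 0 0 2 0 0 0 0; 0 0 0 0 0 0 0; 0 0 0 0 0 0 0",
)

```text
time: 9.38
tcp_pos: [0.586, 0.223, 0.0289]
eef_rot: [-0.0, 1.0, 0.0, 0.0]
contact_force: [0.4, 0.7, 7.6]
gripper_width: -0.0002
```

```bash
python3 f.py; python3 look.py scene .587 .224 s8.png
```

```text
[0.586  0.223  0.0289] [0.37 0.24 6.49] [0.58 0.68 0.6 ] 9.675 -0.00024302855201058045
[0.586  0.223  0.0289] [-0.19 -0.26  6.66] 9.675
```

View pics/s8.png

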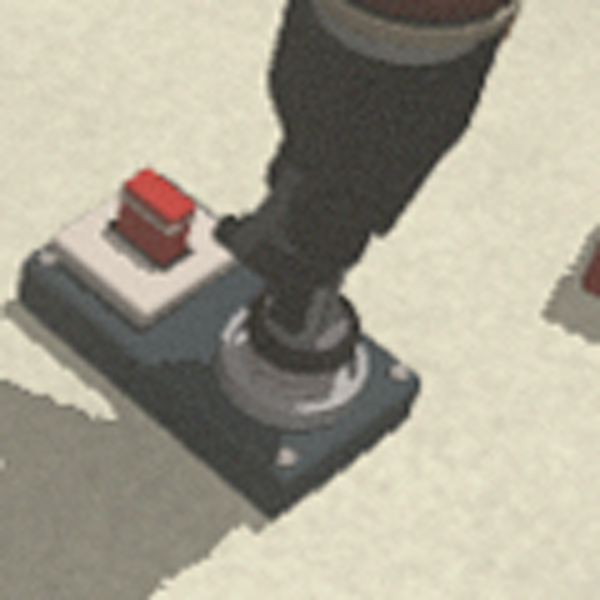

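The left pad gives about 0.64 N/mm (6.5 N at about 9 mm), so it looks like the medium one. I'll add 1 mm to reach a centimetre, then lift off and move to the middle pad.

Request:
move_arm(
  rows="0 0 1 0 0 0 0; 0 0 0 0 0 0 0; 0 0 0 0 0 0 0",
)

```text
time: 10.1
tcp_pos: [0.586, 0.223, 0.028]
eef_rot: [-0.0, 1.0, 0.0, 0.0]
contact_force: [-0.5, 0.7, 6.9]
gripper_width: 0.0002
```

```bash
python3 f.py
```

```text
[0.586 0.223 0.028] [-0.24  0.11  7.14] [0.72 0.38 0.43] 10.4 -0.0001365054910562118
```

Request:
move_arm(
  rows="0 0 -20 0 0 0 0; 0 0 -40 0 0 0 0; 0 0 -30 0 0 0 0; 8 -47 0 0 0 0 0; 8 -47 0 0 0 0 0; 8 -47 0 0 0 0 0; 8 -48 0 0 0 0 0; 15 -48 0 0 0 0 0; 0 0 25 0 0 0 0; 0 0 0 0 0 0 0",
)

```text
time: 11.65
tcp_pos: [0.5362, -0.0142, 0.0907]
eef_rot: [0.001, 1.0, 0.001, -0.003]
contact_force: [-0.0, -0.2, -0.1]
gripper_width: 0.0001
```

Request:
move_arm(
  rows="-2 0 20 0 0 0 0; 0 0 14 0 0 0 0; 0 0 0 0 0 0 0; 0 0 0 0 0 0 0",
)

```text
time: 12.15
tcp_pos: [0.5411, -0.0138, 0.0591]
eef_rot: [-0.0, 1.0, -0.0, 0.0]
contact_force: [-0.3, -0.5, -0.4]
gripper_width: -0.0001
```

```bash
python3 look.py scene .539 -.014 m1.png
```

```text
[ 0.5411 -0.0138  0.0591] [-0.32 -0.54 -0.37] 12.15
```

View pics/m1.png

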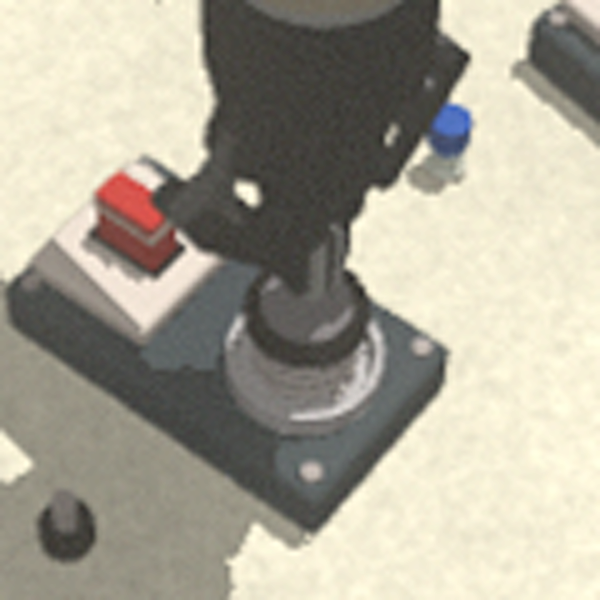

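The closed tips are at crop (318,290), just above the middle pad, and the knuckle to the left is well above the tag. Going down.

Request:
move_arm(
  rows="0 0 10 0 0 0 0; 0 0 9 0 0 0 0; 0 0 0 0 0 0 0; 0 0 0 0 0 0 0",
)

```text
time: 12.7
tcp_pos: [0.5407, -0.0141, 0.0394]
eef_rot: [-0.0, 1.0, 0.0, -0.0]
contact_force: [0.1, -0.2, -0.6]
gripper_width: 0.0
```

```bash
python3 f.py
```

```text
[ 0.5409 -0.0141  0.0397] [ 0.25 -0.13 -0.06] [0.6  0.32 0.26] 13.0 7.272551567027136e-05
```

Request:
move_arm(
  rows="0 0 3 0 0 0 0; 0 0 3 0 0 0 0; 0 0 0 0 0 0 0; 0 0 0 0 0 0 0",
)

```text
time: 13.5
tcp_pos: [0.5411, -0.0142, 0.0337]
eef_rot: [-0.0, 1.0, -0.0, 0.0]
contact_force: [1.6, -0.2, 1.5]
gripper_width: 0.0001
```

```bash
python3 f.py
```

```text
[ 0.5411 -0.0142  0.0337] [ 1.43 -0.18  1.56] [0.23 0.6  0.49] 13.8 -7.1570399793728306e-06
```

Request:
move_arm(
  rows="0 0 3 0 0 0 0; 0 0 3 0 0 0 0; 0 0 0 0 0 0 0; 0 0 0 0 0 0 0",
)

```text
time: 14.3
tcp_pos: [0.541, -0.0141, 0.0277]
eef_rot: [-0.0, 1.0, -0.0, 0.0]
contact_force: [1.0, 0.2, 4.2]
gripper_width: -0.0
```

```bash
python3 f.py; python3 look.py scene .539 -.014 m2.png
```

```text
[ 0.541  -0.0142  0.0276] [ 1.35 -0.65  3.56] [0.68 0.34 0.28] 14.6 -0.00011742964149936595
[ 0.541  -0.0142  0.0276] [ 2.06 -1.28  3.96] 14.6
```

View pics/m2.png

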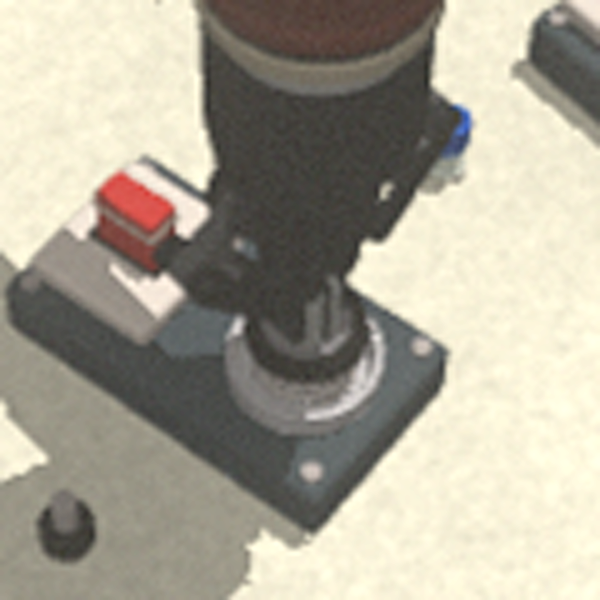

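The middle pad has sunk about a centimetre under 3.6 N (about 0.3 N/mm), which makes it the likely softest. Next is the right pad.

Request:
move_arm(
  rows="0 0 -30 0 0 0 0; 0 0 -30 0 0 0 0; 0 -51 0 0 0 0 0; 0 -51 0 0 0 0 0; 0 -51 0 0 0 0 0; 3 -51 0 0 0 0 0; 0 0 25 0 0 0 0; 0 0 0 0 0 0 0; 0 0 0 0 0 0 0",
)

```text
time: 15.78
tcp_pos: [0.5373, -0.2172, 0.0622]
eef_rot: [-0.0, 1.0, 0.0, -0.001]
contact_force: [-0.2, -0.3, -0.1]
gripper_width: 0.0003
```

```bash
python3 look.py scene .538 -.218 r1.png
```

```text
[ 0.5373 -0.2172  0.0622] [-0.15 -0.29 -0.14] 15.775
```

View pics/r1.png

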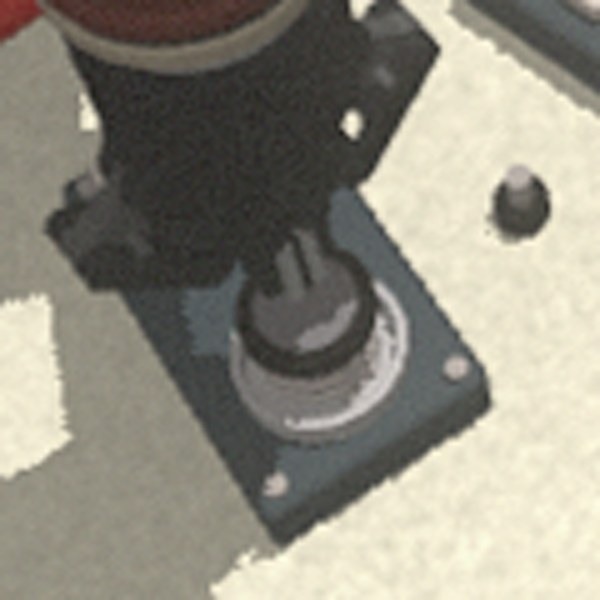

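The tips at crop (300,285) are centred above the right pad. Pressing.

Request:
move_arm(
  rows="0 0 11 0 0 0 0; 0 0 11 0 0 0 0; 0 0 6 0 0 0 0; 0 0 0 0 0 0 0; 0 0 0 0 0 0 0",
)

```text
time: 16.45
tcp_pos: [0.5376, -0.2176, 0.0347]
eef_rot: [-0.0, 1.0, 0.0, -0.0]
contact_force: [-2.7, 2.0, 6.1]
gripper_width: -0.0002
```

```bash
python3 f.py
```

```text
[ 0.5378 -0.2179  0.0346] [-2.18  3.33  4.72] [0.43 0.56 0.61] 16.75 -2.6836317254573227e-05
```

Request:
move_arm(
  rows="0 0 3 0 0 0 0; 0 0 3 0 0 0 0; 0 0 0 0 0 0 0; 0 0 0 0 0 0 0",
)

```text
time: 17.25
tcp_pos: [0.5381, -0.2182, 0.0295]
eef_rot: [-0.0, 1.0, -0.0, 0.0]
contact_force: [-5.5, 3.3, 11.4]
gripper_width: 0.0001
```

```bash
python3 f.py
```

```text
[ 0.5381 -0.2182  0.0295] [-4.58  4.02 10.89] [0.25 0.53 0.34] 17.55 -4.713441712096574e-05
```

The right pad gives about 1.2 N/mm, so it's the stiffest and the middle is confirmed as softest. I'll finish the centimetre, lift, and go to the middle tag.

Request:
move_arm(
  rows="0 0 1.5 0 0 0 0; 0 0 0 0 0 0 0; 0 0 0 0 0 0 0",
)

```text
time: 17.92
tcp_pos: [0.5381, -0.2182, 0.0282]
eef_rot: [-0.0, 1.0, -0.0, 0.0]
contact_force: [-4.6, 4.5, 12.3]
gripper_width: -0.0002
```

Request:
move_arm(
  rows="0 0 -30 0 0 0 0; 0 0 -35 0 0 0 0; 20 47 0 0 0 0 0; 20 47 0 0 0 0 0; 20 47 0 0 0 0 0; 22 47 0 0 0 0 0; 0 0 0 0 0 0 0; 0 0 30 0 0 0 0; 0 0 0 0 0 0 0; 0 0 0 0 0 0 0",
)

```text
time: 19.18
tcp_pos: [0.4564, -0.0309, 0.0625]
eef_rot: [0.0, 1.0, -0.0, 0.0]
contact_force: [0.4, 0.6, 0.7]
gripper_width: 0.0002
```

```bash
python3 look.py scene .456 -.03 t1.png
```

```text
[ 0.4564 -0.0309  0.0625] [0.36 0.59 0.71] 19.175
```

View pics/t1.png

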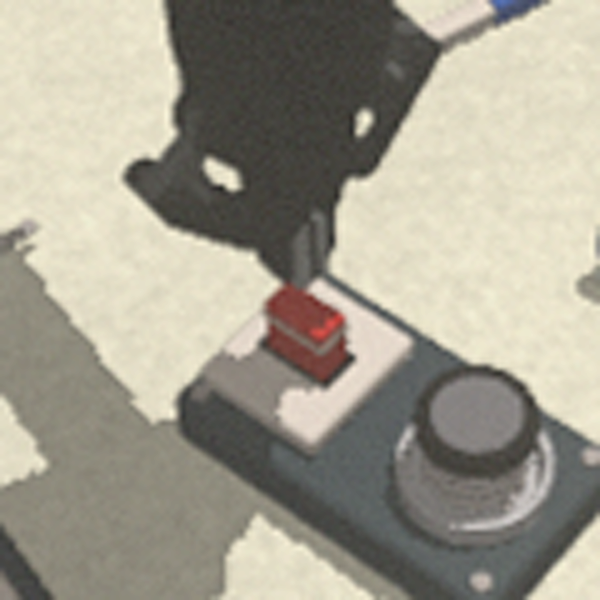

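The tips at crop (298,280) are directly above the middle tag at (305,310), and the mount sprang back. Pressing down on the tag.

Request:
move_arm(
  rows="0 0 10 0 0 0 0; 0 0 10 0 0 0 0; 0 0 8 0 0 0 0; 0 0 3 0 0 0 0; 0 0 3 0 0 0 0; 0 0 3 0 0 0 0; 0 0 0 0 0 0 0; 0 0 0 0 0 0 0",
)

```text
time: 20.23
tcp_pos: [0.4562, -0.0301, 0.025]
eef_rot: [-0.0, 1.0, -0.0, 0.0]
contact_force: [-0.7, 0.8, -0.0]
gripper_width: -0.0002
```

```bash
python3 look.py scene .456 -.03 t2.png
```

```text
[ 0.4562 -0.0301  0.025 ] [-0.67  0.8  -0.04] 20.225
```

View pics/t2.png

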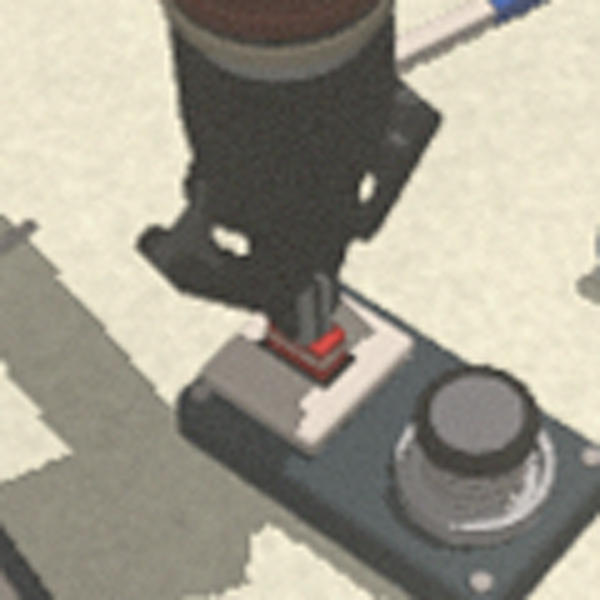

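The tag is sinking. I'll keep going to the stop.

Request:
move_arm(
  rows="0 0 2 0 0 0 0; 0 0 2 0 0 0 0; 0 0 0 0 0 0 0; 0 0 0 0 0 0 0",
)

```text
time: 20.78
tcp_pos: [0.4563, -0.0302, 0.0212]
eef_rot: [-0.0, 1.0, -0.0, 0.0]
contact_force: [0.1, 0.3, 2.0]
gripper_width: -0.0001
```

Request:
move_arm(
  rows="0 0 1 0 0 0 0; 0 0 1 0 0 0 0; 0 0 0 0 0 0 0; 0 0 0 0 0 0 0",
)

```text
time: 21.28
tcp_pos: [0.4563, -0.0302, 0.0209]
eef_rot: [-0.0, 1.0, -0.0, 0.0]
contact_force: [-6.1, 2.4, 20.6]
gripper_width: -0.0001
```

The stop is hit: 20 N and z no longer moves. I'll back away up and toward the robot.

Request:
move_arm(
  rows="0 0 -10 0 0 0 0; 0 0 -40 0 0 0 0; 0 0 -50 0 0 0 0; 0 0 -50 0 0 0 0; 10 40 -50 0 0 0 0; 10 50 0 0 0 0 0; 0 50 0 0 0 0 0; 0 50 0 0 0 0 0; 0 0 0 0 0 0 0; 0 0 0 0 0 0 0",
)

```text
time: 22.52
tcp_pos: [0.4357, 0.1581, 0.2167]
eef_rot: [-0.001, 1.0, -0.0, -0.0]
contact_force: [-1.2, 0.0, -0.4]
gripper_width: 0.0001
```

Run:
```python
from plant import robot, viewer
from h import *
o=robot.get_obs(); print(o["tcp_pos"],o["contact_force"],o["time"])
for n in("scene","top"):
    c=viewer.read_camera(n); cv2.imwrite(f"pics/{n}F.png",cv2.convertScaleAbs(c["image"][:,:,::-1],alpha=1.4)); W=world(c); im=c["image"].astype(int)
    for name,x,y in(("L",.502,.227),("M",.456,-.03),("R",.454,-.211)):
        V=np.nan_to_num(W,nan=-9)
        m=(abs(V[...,0]-x)<.02)&(abs(V[...,1]-y)<.02)&(V[...,2]>.045)&(V[...,2]<.09)&(im[...,0]>1.6*im[...,2])
        z=W[m][:,2]; print(n,name,m.sum(),np.percentile(z,[50,75,90]).round(4) if m.sum() else None)
```

```text
[0.43570955 0.15805173 0.21674082] [-1.15682999  0.03633116 -0.39940731] 22.525
scene L 143 [0.0697 0.0713 0.0722]
scene M 105 [0.0576 0.0585 0.0591]
scene R 167 [0.0697 0.0708 0.0717]
top L 0 None
top M 92 [0.0574 0.059  0.0605]
top R 109 [0.0692 0.0715 0.0729]
```

View pics/sceneF.png

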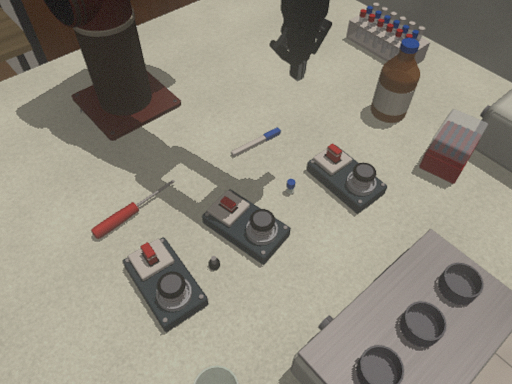

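View pics/topF.png

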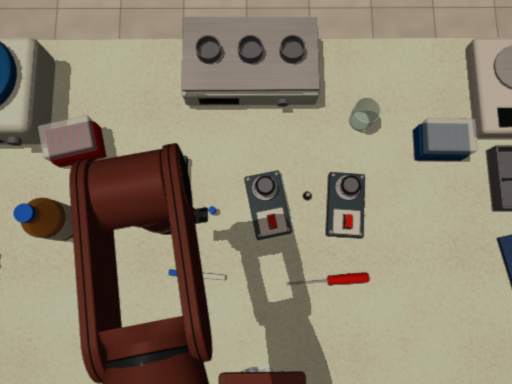

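The middle tag's top is at about 58 mm in both views, and the left and right are still at about 71 to 72 mm. The vial at (290,184) and the spare foot at (214,263) in the scene view haven't moved, and the arm is clear.

```bash
python3 -c "
from plant import robot
print(robot.hand_in())"
```

```text
the job is handed in; nothing more can be done
None
```

I pressed the pads left, middle, right and found the middle mount softest. I then pushed its red tag onto the stop, backed the arm clear and handed the job in at about 22.5 s.

| Mount | Force at about 1 cm | Spring rate |
|---|---|---|
| Left | 7.1 N | about 0.65 N/mm |
| Middle | 3.6 N | about 0.3 N/mm |
| Right | 12.3 N | about 1.2 N/mm |

- **Tag:** when I pushed the middle tag, the force rose to 20 N and it stopped moving, so it is on its stop.
- **Last checks:** the middle tag's top is at about 58 mm (fully down) in both cameras. The right tag is still up at about 72 mm in both. The left tag is up at about 72 mm in the scene camera only, as the arm hid it from the top camera. The vial, spare foot, pen and screwdriver look unmoved.
- **Disagreement:** the reported tool point was about 37 mm below where the closed fingertips really touched. I found contact by small force-guided steps and the images instead, and set the press depths from that.

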